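# Close and latch a hinged flange clamp on an assembly jig

### The arm

A 6-joint arm with a two-finger parallel gripper is mounted at the origin on the work surface. World frame = base frame: x ahead of the robot, y to its left, z up, the work surface at z = 0. Lengths are in m, angles in degrees, forces in N, time in s.
With the tool pointing down it reaches from about 0.35 to 0.875 m from the base axis. Payload 4.2 kg.
Tool frame: the origin (TCP) lies at the very end of the fingers, on their centre line; the grasp point (between the pads) lies 19 mm behind it; z points along the fingers, y is the line along which they close (so a half turn about z gives the same grasp; the last joint's range is limited). The gripper opens to 87 mm and grips with 3 to 60 N. Pads are 19 mm wide; open, the fingers measure 117 mm over their backs; the gripper's body (75 mm by 190 mm) begins 51 mm behind the grasp point.
Start: joints at [-52.105, 22.042, 0.453, 0, -68.411, -14.817], TCP at [0.245, -0.575, 0.223] pointing down, gripper open.
Joint ranges: [-179.83, 179.83], [-69.29, 118.12], [-61.27, 80.66], [-181.25, 117.63], [-171.15, -9.14], [-177.46, 177.46]. Speed limits (degrees/s): [159.86, 159.86, 180, 180, 180, 180].

### API

Orientations are given as a 3x3 rotation matrix whose columns are the frame's x, y, z axes.
In Python, from station import sense, cams, r gives the robot as it stands. The module is installed in compiled form; this text tells all that it offers.
- The arm moves only by the tool step_arm, never from a script. Its argument "targets" is text: rows parted by semicolons, each of 4 numbers parted by spaces: the shift along the tool's x, y, z in cm, then the turn about the tool's z in degrees. In form: x y z turn; .... A call has 1 to 12 rows; each row shifts and turns the commanded pose from where the row before left it, along the tool's axes as they then stand; what a row does not reach is not made up. A row lasts 1/12 s, in which the tool goes at most 41.7 mm and 7.16 degrees, less where a joint would pass 70% of its speed; a pose out of reach is approached as far as the arm can. A call with a gripper value outside its range is refused whole. "claw" is the finger opening in cm, from 0 to 8.7, set as the call begins (left out, the last holds). The fingers move at their own pace and stop on an object; the grip force is fixed at half the most. Time passes only in rows, so rows that do not move let the fingers close. It gives the time, the measured TCP pose, the force, the opening and the grip force at its end, in the units of the state.
- sense(): the state, without advancing time (a new reading comes with each control period).
- cams.capture(name): name is "scene" or "top" or "wrist"; returns a dict with "frame" (384x512x3 uint8, blue, green, red), "vertical_fov" (degrees; the focal length in pixels is half the picture's height over the tangent of half this angle, whatever the lens; pixels are square), "cx", "cy" (the principal point, pixels), "eye" and "rotation" of the camera in the world; the wrist camera has in their place "tool_from_camera" (4x4, takes a point from camera to tool coordinates, whose origin is the TCP and whose axes are the flange's). Camera axes: x right, y down, z forward; pixel columns grow to the right and rows downward; lengths in m; the calibration is good to about 2 mm. The wrist camera is an equidistant fisheye: a pixel r from the principal point sees the ray r / f radians off the axis. A picture is of the moment at which its call begins: read the wrist's pose just before it. There is no depth.
- r.finish_job(): hands the job in; it is judged then, once.
The state is a dict: "time_s": time; "joints": joint angles; "joint_velocities": joint speeds; "effort": joint torques, N m; "tcp_pos": TCP position; "ee_rot": TCP orientation; "wrist_force": force on the tool from outside, world axes, zero at the start; "moment": the same for the moment, N m; "gripper_width": opening from 0.0 (shut) to 1.0 (fully open); "gripper_force": force on a finger pad.
Only numpy, scipy, OpenCV 4.12 (cv2) and the standard library are available. Lean on these libraries where they do the work, as an engineer would, in place of code of your own. Each camera call takes 0.05 s, during which the arm holds its last target. There are 200 camera calls.

### The job

Swing the hinged half of the clamp ring shut around the flanges of the loose white tube and the stub it stands on, pressing it against its rubber buffer so that the two flanges line up. Then turn the latch lever until it has hooked the ring and is pressed firmly home against its stop screw, and leave it resting there. Feel your way, so that buffer and stop are not overloaded, keep the tube upright, leave the other things alone and let go at the end.

Things in the scene. Friction and masses are not known exactly. Their poses are not given: they have to be found in the camera images.
- jig: Fixed fibreboard jig, board top at z 60 mm. Origin on its underside, under the common axis of the flanged aluminium stub and the closed clamp ring; z up. In its frame (mm): board x -150..100, y -170..190; stub flange 60 diameter, top z 85; fixed half ring (inner radius 31.5, outer 41, z 72..99) on the +y side; ring hinge at (50, 0); latch pivot at (-75, 16); the two ears meet at the -x end.
- tube: Loose white tube, black cap, aluminium foot flange: 64 mm tall, 42 diameter (cap 45), flange 60 diameter, 7 thick at the rim; about 0.25 kg. Origin at the centre of the flange's underside, which rests on the stub's flange; z up. Starts 3 to 9 mm off-centre to the jig's -y; the closing ring pushes it onto the axis and its lip then overlaps the flange from above.
- clamp (a joint): Angle of the swinging half ring about its vertical hinge (rad): 0 closed, growing counter-clockwise from above (ear towards the jig's -y); starts 0.8 to 1.3. Stiff hinge (0.4 N m), stays where left. From 0.055 to 0 its ear presses in the buffer: about 5 N at first, 13 N fully shut, at the grip post. Let go, it springs back to about 0.02 to 0.035, where the latch pin can still catch the ear.
- clamp_hinge (a point): Point on the vertical hinge axis of the swinging half, 103 mm above the table.
- clamp_post (a point): Centre of the top of the swinging half's upright steel grip post: round, 14 mm diameter, free from z 95 to 139 mm. 92 mm from the hinge axis; with the ring closed it is at (-20, -60) mm in the jig's frame. Can be pushed or pinched from above.
- latch (a joint): Angle of the latch about its vertical pivot (rad), growing clockwise from above as it opens; starts 0.95 to 1.35, clear of the ear. Stiff pivot (0.15 N m), stays where left. Closing past 0.6, its pin slides behind the ear and draws the ring shut (2 to 8 N at the post); the lever meets the stop screw (sharp rise) from 0.10 to -0.17. If the ear is not pressed in, the pin strikes it.
- latch_pivot (a point): Point on the vertical pivot axis of the latch, 110 mm above the table.
- latch_post (a point): Centre of the top of the upright dark steel grip post on the latch lever's end: round, 14 mm diameter, free from z 109 to 146 mm, 78 mm from the pivot. At latch angle 0 it is at (-130, -39) mm in the jig's frame (lever at 45 degrees, towards -x -y).
- buffer: Sprung rubber buffer, 10 mm wide, at about (-60, 0) mm in the jig's frame between the ears (z 85 mm), 6 mm of travel, 1.2 N per mm. Origin at its middle. Spoilt by more than 22 N.
- stop: Fixed steel stop bracket, top z 113 mm, at (-91, -46) mm in the jig's frame, origin at its foot on the board. An 8 mm stop screw through it faces the lever's side, 55 mm from the pivot; how far it is screwed in differs each time (14 mm range), is not measured, and it does not give. To be seated the lever must press on it with more than 6 N; more than 22 N spoils it.
- spare_ring: Bystander: loose flat aluminium ring, 74 mm diameter, 8 mm thick, lying on the jig's +y end. Origin at the centre of its underside.
- parts_tray: Bystander: open black box, 130 x 170 x 60 mm, standing on the table left of the jig. Origin at the centre of its underside.
- screwdriver: Bystander: screwdriver lying on the table right of the jig. Origin under its middle.
- lever: The latch's dark steel lever, 12 mm wide, 7 thick, z 102 to 109 mm, with its grip post. Origin on the pivot axis at table height.
There are look-alikes about, which are no part of the job. Leave any green look-alike of the tube alone.

How it is judged:
By the outcome, as a careful person would: the job done as asked, in the order asked, and still so for the second after the job is handed in, with the robot touching nothing.
It also fails if it takes over 72 s, if anything falls off the work surface, if the arm or the gripper's body presses on something with over 40 N, if the wrist force passes 120 N, or if a joint passes its speed limit or range.

## Working session

There is one attempt and no reset: what is moved stays moved. The work goes in short steps, Python scripts to look and compute and a tool call to move; the robot and the scene stay as the last step left them, time stands still between calls to the robot, and variables do not carry over. Pictures are saved under pics/ and viewed, at most 10 in all, crops included, and the job is handed in when it is done.

Besides the shell and the picture viewer there is one more tool, called after "Emit:" as name(argument=value, ...), one argument or row to a line, values as JSON. step_arm: Moves the arm, as the interface text tells. Its arguments: {"type":"object","properties":{"targets":{"type":"string"},"claw":{"type":"number"}},"required":["targets"]}

```bash
mkdir -p pics; cat > h.py <<'E'
import numpy as np, cv2
from station import sense, cams, r
def ray(c,u,v):
    f=192/np.tan(np.radians(c["vertical_fov"])/2)
    d=np.array([(u-c["cx"])/f,(v-c["cy"])/f,1.]); return np.array(c["eye"]),np.array(c["rotation"])@d
def onz(c,u,v,z):
    e,d=ray(c,u,v); return e+d*(z-e[2])/d[2]
def proj(c,p):
    f=192/np.tan(np.radians(c["vertical_fov"])/2)
    q=np.array(c["rotation"]).T@(np.array(p)-np.array(c["eye"])); return c["cx"]+f*q[0]/q[2],c["cy"]+f*q[1]/q[2]
E
python3 - <<'E'
from h import *
import pickle
for n in("top","scene"):
    c=cams.capture(n); pickle.dump(c,open(n+".pkl","wb")); cv2.imwrite(f"pics/{n}0.png",cv2.resize(c["frame"],(800,600),interpolation=cv2.INTER_CUBIC)); print(n,c["eye"],c["vertical_fov"],np.round(c["rotation"],3).tolist())
s=sense();print(s)
E
```

```text
top [0.44596251 0.00998016 1.11009242] 55.29079420775439 [[0.011, -0.995, 0.103], [-1.0, -0.01, 0.003], [-0.002, -0.103, -0.995]]
scene [1.31447818 0.19336419 0.8597298 ] 53.16748320435773 [[-0.213, 0.678, -0.704], [0.977, 0.134, -0.166], [-0.018, -0.723, -0.691]]
{'time_s': 0.1, 'joints': array([-5.21061208e+01,  2.20864758e+01,  3.88196207e-01, -2.38524917e-02,
       -6.84114227e+01, -1.48164928e+01]), 'joint_velocities': array([ 0.04416442, -0.08105147,  0.14477427,  0.06246069,  0.04096154,
       -0.07129084]), 'effort': array([-3.50821638e-04, -3.91689956e+01,  1.87935573e+01,  4.23190176e+00,
        1.34882599e-02, -8.19045908e-05]), 'tcp_pos': array([ 0.24478488, -0.57449162,  0.22157553]), 'ee_rot': array([[-9.20036399e-01, -3.91831937e-01, -8.70489671e-04],
       [-3.91832887e-01,  9.20034744e-01,  1.74869061e-03],
       [ 1.15687910e-04,  1.94994550e-03, -9.99998092e-01]]), 'wrist_force': array([0.59681859, 0.31439596, 0.21738545]), 'moment': array([0.0211103 , 0.00181219, 0.03579311]), 'gripper_force': 0.0, 'gripper_width': 1.0023633556190286}
```

View pics/top0.png

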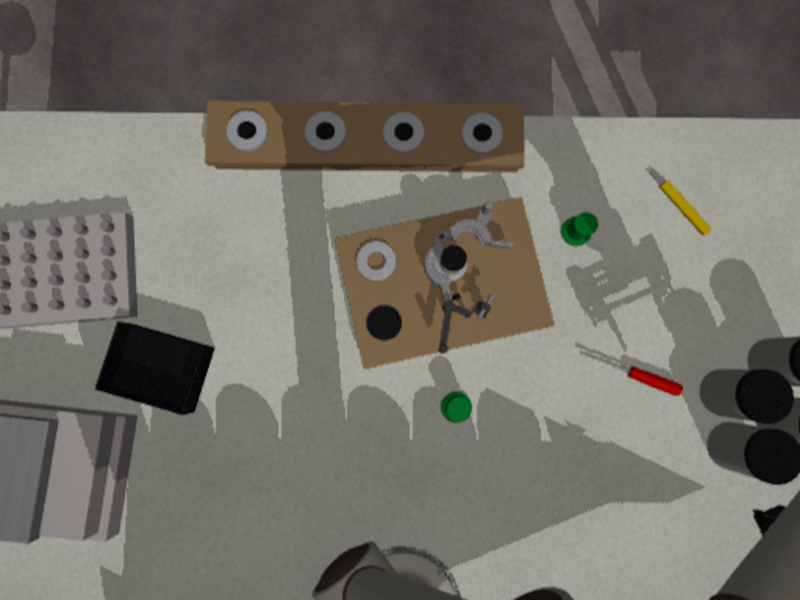

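View pics/scene0.png

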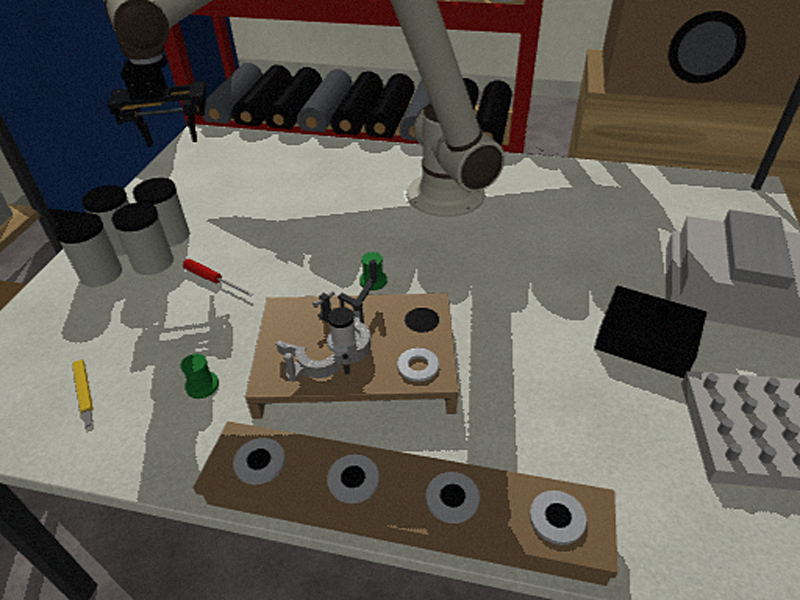

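Top view shows the jig board with corners (334,238), (523,197), (553,325) and (363,368). The white spare ring at (376,260) lies on its +y end, the black-capped tube is at (453,259), and the latch lever ends at (443,350). The swung half-ring is around (490,225). The green look-alikes are at (578,228) and (456,407).

```bash
cat >> h.py <<'E'
def jig():
    import json; return np.array(json.load(open("jig.json")))
def J(p):  # jig frame mm -> world m
    x,y,t=jig(); c,s=np.cos(t),np.sin(t); return np.array([x+(c*p[0]-s*p[1])/1e3,y+(s*p[0]+c*p[1])/1e3,p[2]/1e3])
E
python3 - <<'E'
from h import *
import pickle,json
c=pickle.load(open("top.pkl","rb")); im=c["frame"]
hsv=cv2.cvtColor(im,cv2.COLOR_BGR2HSV)
m=cv2.inRange(hsv,(5,70,40),(25,255,255)); m[:115]=0; m[:,:205]=0; m[245:]=0; m[:,360:]=0
m=cv2.morphologyEx(m,cv2.MORPH_OPEN,np.ones((3,3)))
k=max(cv2.findContours(m,0,2)[0],key=cv2.contourArea)
q=cv2.boxPoints(cv2.minAreaRect(cv2.convexHull(k))); print(q*1.5625)
h=cv2.convexHull(k); ap=cv2.approxPolyDP(h,6,True)[:,0]; print(ap*1.5625)
P=np.array([onz(c,u,v,.06)[:2] for u,v in q])
P0=P.mean(0)
e=[P[1]-P[0],P[2]-P[1]]; e=max(e,key=np.linalg.norm); print(np.linalg.norm(P[1]-P[0]),np.linalg.norm(P[2]-P[1]))
if e[1]<0:e=-e
t=np.arctan2(-e[0],e[1]); R=np.array([[np.cos(t),-np.sin(t)],[np.sin(t),np.cos(t)]])
o=P0-R@np.array([-.025,.010]); json.dump([*o,t],open("jig.json","w")); print(o,np.degrees(t))
big=cv2.resize(im[120:235,220:350],None,fx=5,fy=5,interpolation=cv2.INTER_CUBIC)
def dot(p,col):
    u,v=proj(c,J(p)); cv2.circle(big,(int((u-220+.5)*5),int((v-120+.5)*5)),3,col,-1)
dot((50,0,103),(0,0,255));dot((-75,16,110),(255,0,0));dot((-91,-46,113),(0,255,0));dot((0,0,85),(255,255,0))
for a in np.arange(0,1.4,.2):
    v=np.array([-70,-60]); ca,sa=np.cos(a),np.sin(a); dot((50+ca*v[0]-sa*v[1],sa*v[0]+ca*v[1],139),(0,255,255))
    w=np.array([-55,-55]); sa=-sa; dot((-75+ca*w[0]-sa*w[1],16+sa*w[0]+ca*w[1],146),(255,0,255))
cv2.imwrite("pics/crop1.png",big); print(big.shape)
E
```

```text
[[334.24634 237.70218]
 [476.19482 206.15807]
 [505.16537 336.52573]
 [363.21692 368.06982]]
[[476.5625 207.8125]
 [437.5    350.    ]
 [364.0625 367.1875]
 [335.9375 237.5   ]]
0.2723952915329342 0.2494696567329981
[ 0.61567082 -0.03065018] 13.357185191194558
(575, 650, 3)
```

View pics/crop1.png

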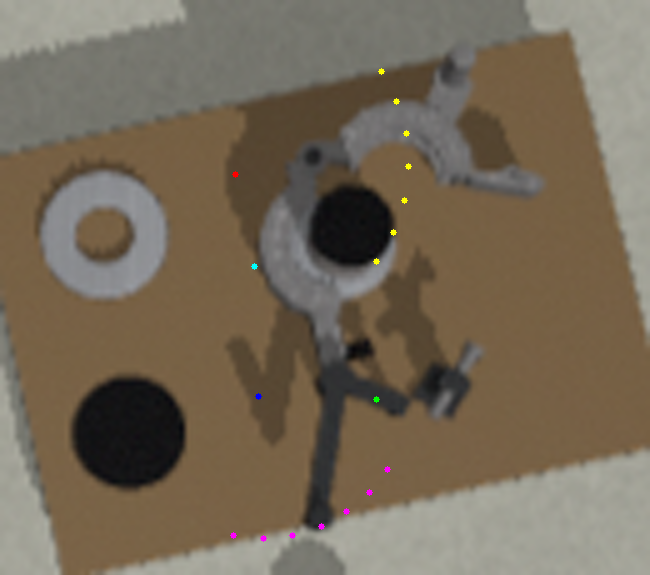

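Crop: hinge pin at (313,155), clamp post top at (460,60), latch pivot about (335,380), latch post top (318,522), stop bracket (440,385). My board mask was truncated, so the overlay is offset; refitting from the full outline.

```bash
python3 - <<'E'
from h import *
import pickle,json
c=pickle.load(open("top.pkl","rb")); im=c["frame"]
hsv=cv2.cvtColor(im,cv2.COLOR_BGR2HSV)
m=cv2.inRange(hsv,(5,60,30),(25,255,255)); m[:115]=0; m[:,:205]=0; m[245:]=0; m[:,360:]=0
n,l,st,_=cv2.connectedComponentsWithStats(m); m=np.isin(l,[i for i in range(1,n) if st[i,4]>100])
pts=np.argwhere(m)[:,::-1].astype(np.float32)
q=cv2.boxPoints(cv2.minAreaRect(pts)); print(q*1.5625)
P=np.array([onz(c,u,v,.06)[:2] for u,v in q]); P0=P.mean(0)
print(np.linalg.norm(P[1]-P[0]),np.linalg.norm(P[2]-P[1]))
e=max([P[1]-P[0],P[2]-P[1]],key=np.linalg.norm); e=e if e[1]>0 else -e
t=np.arctan2(-e[0],e[1]); R=np.array([[np.cos(t),-np.sin(t)],[np.sin(t),np.cos(t)]])
o=P0-R@np.array([-.025,.010]); json.dump([*o,t],open("jig.json","w")); print(o,np.degrees(t))
px=lambda x,y:(x/5+219.5,y/5+119.5)
for nm,(x,y),z in (("hinge",(313,155),.103),("pivot",(336,380),.112),("cpost",(460,60),.139),("lpost",(318,522),.146),("tube",(350,226),.085+.064)):
    w=onz(c,*px(x,y),z)[:2]; print(nm,w,"jig mm",1e3*R.T@(w-o))
E
```

```text
[[333.33124 237.59518]
 [523.7782  194.31177]
 [553.44727 324.8557 ]
 [363.00034 368.13913]]
0.3665776515482568 0.25063839650525727
[ 0.62721546 -0.07456095] 13.639089177563768
hinge [ 0.67590571 -0.06226871] jig mm [50.2157767   0.46418293]
pivot [ 0.54860086 -0.07457651] jig mm [-76.40136889  18.52259968]
cpost [ 0.72094344 -0.13922364] jig mm [ 75.83708275 -84.94077317]
lpost [ 0.47014226 -0.06238067] jig mm [-149.77161582   48.87547119]
tube [ 0.62717254 -0.07874797] jig mm [-1.02903105 -4.05883382]
```

Pose is consistent: hinge lands at (50,0) and pivot at (-76,18) in the jig frame. Clamp starts at about 1.15 rad, latch at about 1.2. Tube choice: black-capped white tube on the stub at top px (453,259); the two green ones are off the jig, so they stay untouched. Moving over the clamp post.

Emit:
step_arm(
  targets="0 0 -4 0;0 0 -4 0;0 0 -4 0;-3.8 1.34 0 0;-3.8 1.34 0 0;-3.8 1.34 0 0;-3.8 1.34 0 0;-3.8 1.34 0 0;-3.8 1.34 0 0;-3.8 1.34 0 0;-3.8 1.34 0 0;-3.8 1.34 0 0",
  claw=5,
)

```text
time_s: 1.1
tcp_pos: [0.5133, -0.3281, 0.3422]
ee_rot: [[-0.92, -0.392, -0.001], [-0.392, 0.92, 0.0], [0.0, 0.001, -1.0]]
wrist_force: [0.5, -0.1, -0.0]
gripper_width: 0.574
gripper_force: 0.0
```

Emit:
step_arm(
  targets="-3.8 1.34 0 0;-3.8 1.34 0 0;-3.8 1.34 0 0;-3.8 1.34 0 0;-3.8 1.34 0 0;-3.8 1.34 0 0;-3.8 1.34 0 0;0 0 1.5 -7;0 0 1.5 -7;0 0 1.5 -7;0 0 1.5 -7;0 0 1 -7",
)

```text
time_s: 2.1
tcp_pos: [0.7197, -0.1389, 0.2696]
ee_rot: [[-0.523, -0.852, -0.004], [-0.852, 0.523, 0.001], [0.001, 0.004, -1.0]]
wrist_force: [-0.0, -0.7, 0.1]
gripper_width: 0.576
gripper_force: 0.0
```

Emit:
step_arm(
  targets="0 0 0 -7;0 0 0 -7;0 0 0 -7;0 0 0 -7;0 0 0 -7;0 0 0 -7;0 0 0 -7;0 0 0 -7;0 0 0 -6;0 0 0 0;0 0 0 0;0 0 0 0",
)

```text
time_s: 3.1
tcp_pos: [0.7202, -0.1393, 0.2721]
ee_rot: [[0.499, -0.866, -0.001], [-0.866, -0.499, 0.0], [-0.0, 0.001, -1.0]]
wrist_force: [0.3, -0.3, -0.8]
gripper_width: 0.574
gripper_force: 0.0
```

```bash
cat >> h.py <<'E'
def wcam():
    s=sense(); c=cams.capture("wrist"); T=np.array(c["tool_from_camera"]); R=np.array(s["ee_rot"])
    c["rotation"]=R@T[:3,:3]; c["eye"]=np.array(s["tcp_pos"])+R@T[:3,3]; return c
def wonz(c,u,v,z):
    f=192/np.tan(np.radians(c["vertical_fov"])/2); a=np.array([u-c["cx"],v-c["cy"]]); r=np.hypot(*a)+1e-9; th=r/f
    d=c["rotation"]@np.array([*(np.sin(th)*a/r),np.cos(th)]); return c["eye"]+d*(z-c["eye"][2])/d[2]
def wproj(c,p):
    f=192/np.tan(np.radians(c["vertical_fov"])/2); q=c["rotation"].T@(np.array(p)-c["eye"]); h=np.hypot(q[0],q[1]); th=np.arctan2(h,q[2]); return c["cx"]+f*th*q[0]/h,c["cy"]+f*th*q[1]/h
E
python3 - <<'E'
from h import *
import pickle
c=wcam(); pickle.dump(c,open("w1.pkl","wb")); im=c["frame"].copy()
for n,p in (("post",(.7209,-.1392,.139)),("hinge",(.6759,-.0623,.103)),("lpost",(.4701,-.0624,.146))): print(n,np.array(wproj(c,p))*1.5625)
cv2.imwrite("pics/w1.png",cv2.resize(im,(800,600),interpolation=cv2.INTER_CUBIC)); print(c["vertical_fov"],c["eye"])
E
```

```text
post [385.28092824 283.65268497]
hinge [386.0196721  381.53264495]
lpost [590.50251887 500.44121517]
65.70646984690485 [ 0.75866422 -0.20392287  0.4356374 ]
```

View pics/w1.png

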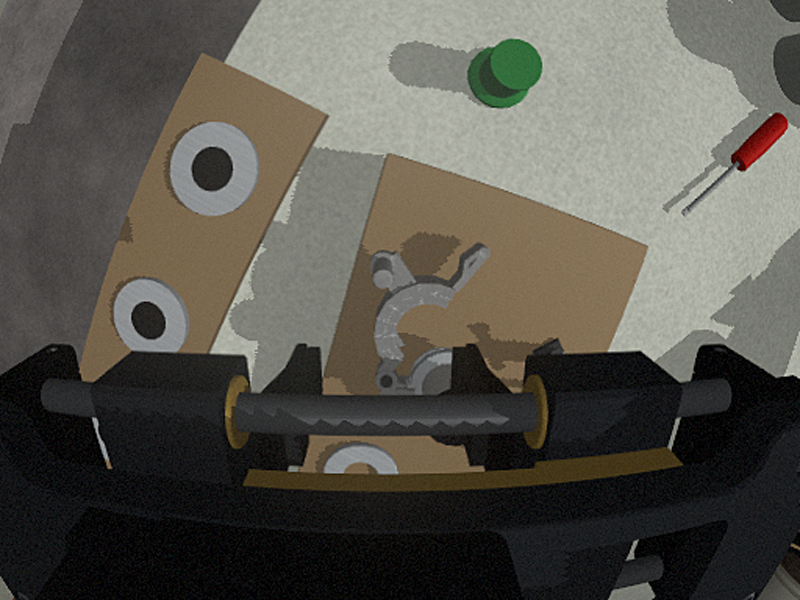

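The wrist view shows the clamp post top at (384,280) and hinge pin at (387,380), within 2 mm of my predictions. The post is centred between the fingers, so I'm descending and pinching.

Emit:
step_arm(
  targets="0 0 4 0;0 0 4 0;0 0 3 0;0 0 2 0;0 0 1.5 0;0 0 1 0;0 0 0.9 0;0 0 0 0;0 0 0 0",
  claw=5,
)

```text
time_s: 3.9
tcp_pos: [0.7207, -0.1395, 0.109]
ee_rot: [[0.501, -0.865, 0.001], [-0.865, -0.501, -0.0], [0.001, -0.0, -1.0]]
wrist_force: [0.3, 0.3, 0.4]
gripper_width: 0.575
gripper_force: 0.0
```

Emit:
step_arm(
  targets="0 0 0 0;0 0 0 0;0 0 0 0;0 0 0 0;0 0 0 0;0 0 0 0",
  claw=0.5,
)

```text
time_s: 4.4
tcp_pos: [0.7204, -0.1393, 0.1088]
ee_rot: [[0.501, -0.865, 0.001], [-0.865, -0.501, 0.0], [0.0, -0.001, -1.0]]
wrist_force: [0.9, 0.9, -0.1]
gripper_width: 0.204
gripper_force: 1.9
```

Emit:
step_arm(
  targets="0 0 0 0;0 0 0 0;0 0 0 0;-0.02 0.64 0 4;-0.02 0.64 0 4;-0.02 0.64 0 4",
)

```text
time_s: 4.9
tcp_pos: [0.7042, -0.1468, 0.1088]
ee_rot: [[0.308, -0.952, 0.004], [-0.952, -0.308, 0.0], [0.001, -0.004, -1.0]]
wrist_force: [4.1, 1.8, -0.8]
gripper_width: 0.151
gripper_force: 30.0
```

Emit:
step_arm(
  targets="-0.02 0.64 0 4;-0.02 0.64 0 4;-0.02 0.64 0 4;-0.02 0.64 0 4;-0.02 0.64 0 4;-0.02 0.64 0 4;-0.02 0.64 0 4;-0.02 0.64 0 4;0 0 0 0",
)

```text
time_s: 5.65
tcp_pos: [0.6531, -0.1485, 0.1088]
ee_rot: [[-0.242, -0.97, 0.003], [-0.97, 0.242, 0.001], [-0.002, -0.003, -1.0]]
wrist_force: [3.6, 3.4, -1.3]
gripper_width: 0.148
gripper_force: 30.0
```

```bash
cat > st.py <<'E'
from h import *
s=sense(); h=np.array([.6759,-.0623]); p=s["tcp_pos"][:2]-h; R=s["ee_rot"]
ang=np.degrees(np.arctan2(p[1],p[0])); print("radius",np.hypot(*p),"ang",ang,"to go(t=13.4)",(ang+139.4-13.4)%360,"F tool",np.round(R.T@s["wrist_force"],2),"pos",s["tcp_pos"],"y ang",np.degrees(np.arctan2(R[1,1],R[0,1])),"jig",1e3*np.linalg.norm(p))
E
python3 st.py
```

```text
radius 0.08917454838606582 ang -104.82726532789103 to go(t=13.4) 21.17273467210898 F tool [-4.2  -2.69  1.33] pos [ 0.65307971 -0.14850519  0.1088444 ] y ang 165.98007626101625 jig 89.17454838606581
```

Emit:
step_arm(
  targets="-0.1 0.48 0 3;-0.03 0.48 0 3;-0.03 0.48 0 3;-0.03 0.48 0 3;0 0 0 0",
)

```text
time_s: 6.07
tcp_pos: [0.6356, -0.1417, 0.1088]
ee_rot: [[-0.437, -0.899, 0.003], [-0.899, 0.437, -0.001], [-0.001, -0.003, -1.0]]
wrist_force: [5.4, 0.6, -1.8]
gripper_width: 0.15
gripper_force: 30.0
```

```bash
python3 st.py
```

```text
radius 0.08904260707581982 ang -116.8817042763314 to go(t=13.4) 9.1182957236686 F tool [-2.92 -4.56  1.85] pos [ 0.63563939 -0.14172084  0.1088353 ] y ang 154.08647813933993 jig 89.04260707581982
```

Emit:
step_arm(
  targets="-0.06 0.32 0 2;-0.01 0.16 0 1;-0.01 0.16 0 1;0 0 0 0",
)

```text
time_s: 6.4
tcp_pos: [0.6306, -0.1389, 0.1088]
ee_rot: [[-0.497, -0.868, 0.002], [-0.868, 0.497, -0.001], [0.0, -0.003, -1.0]]
wrist_force: [4.6, -2.6, -2.8]
gripper_width: 0.149
gripper_force: 30.0
```

Emit:
step_arm(
  targets="-0.01 0.16 0 1;-0.01 0.16 0 1;0 0 0 0",
)

```text
time_s: 6.65
tcp_pos: [0.628, -0.1373, 0.1089]
ee_rot: [[-0.527, -0.85, 0.003], [-0.85, 0.527, -0.002], [0.0, -0.003, -1.0]]
wrist_force: [5.4, -4.0, -2.3]
gripper_width: 0.151
gripper_force: 30.0
```

```bash
python3 st.py
```

```text
radius 0.08895606917825392 ang -122.56535002044035 to go(t=13.4) 3.434649979559657 F tool [ 0.57 -6.64  2.37] pos [ 0.6280184  -0.13727022  0.10885109] y ang 148.17526711499525 jig 88.95606917825393
```

Emit:
step_arm(
  targets="-0.01 0.16 0 1;0 0 0 0;0 0 0 0",
)

```text
time_s: 6.9
tcp_pos: [0.627, -0.1366, 0.1088]
ee_rot: [[-0.542, -0.841, 0.003], [-0.841, 0.542, -0.002], [0.0, -0.003, -1.0]]
wrist_force: [6.3, -3.6, -3.4]
gripper_width: 0.148
gripper_force: 30.0
```

Emit:
step_arm(
  targets="0 0.16 0 1;0 0 0 0;0 0 0 0",
)

```text
time_s: 7.15
tcp_pos: [0.6261, -0.1359, 0.1088]
ee_rot: [[-0.556, -0.831, 0.004], [-0.831, 0.556, -0.002], [-0.0, -0.004, -1.0]]
wrist_force: [6.4, -5.1, -3.8]
gripper_width: 0.154
gripper_force: 30.0
```

```bash
python3 st.py
```

```text
radius 0.08892249118288921 ang -124.08356222147859 to go(t=13.4) 1.9164377785214182 F tool [ 0.7  -8.12  3.88] pos [ 0.62606771 -0.13594749  0.10883903] y ang 146.21638292433013 jig 88.9224911828892
```

Emit:
step_arm(
  targets="0 0.16 0 1;0 0 0 0;0 0 0 0",
)

```text
time_s: 7.4
tcp_pos: [0.6252, -0.1354, 0.1088]
ee_rot: [[-0.57, -0.821, 0.005], [-0.821, 0.57, -0.003], [-0.0, -0.005, -1.0]]
wrist_force: [7.9, -6.0, -5.4]
gripper_width: 0.155
gripper_force: 30.0
```

Emit:
step_arm(
  targets="0 0.16 0 0.5;0 0 0 0;0 0 0 0",
)

```text
time_s: 7.65
tcp_pos: [0.6244, -0.1348, 0.1089]
ee_rot: [[-0.578, -0.816, 0.006], [-0.816, 0.578, -0.003], [-0.001, -0.007, -1.0]]
wrist_force: [9.1, -8.1, -5.6]
gripper_width: 0.15
gripper_force: 30.0
```

```bash
python3 st.py
```

```text
radius 0.08890828513057954 ang -125.39441294167482 to go(t=13.4) 0.6055870583251899 F tool [  1.37 -12.03   5.68] pos [ 0.62440417 -0.13477664  0.10886854] y ang 144.72244552819387 jig 88.90828513057954
```

Emit:
step_arm(
  targets="0 0.16 0 0.5;0 0 0 0;0 0 0 0",
)

```text
time_s: 7.9
tcp_pos: [0.6237, -0.1342, 0.1089]
ee_rot: [[-0.585, -0.811, 0.007], [-0.811, 0.585, -0.004], [-0.001, -0.008, -1.0]]
wrist_force: [10.5, -8.6, -6.8]
gripper_width: 0.152
gripper_force: 30.0
```

Emit:
step_arm(
  targets="0 0.16 0 0.5;0 0 0 0;0 0 0 0",
)

```text
time_s: 8.15
tcp_pos: [0.623, -0.1337, 0.1089]
ee_rot: [[-0.592, -0.806, 0.009], [-0.806, 0.592, -0.004], [-0.002, -0.009, -1.0]]
wrist_force: [11.6, -10.6, -8.6]
gripper_width: 0.149
gripper_force: 30.0
```

```bash
python3 st.py
```

```text
radius 0.08883526152267783 ang -126.53072575552979 to go(t=13.4) 359.4692742444702 F tool [  1.68 -15.53   8.76] pos [ 0.62302047 -0.13368249  0.10889596] y ang 143.72866854127258 jig 88.83526152267784
```

Emit:
step_arm(
  targets="0 0.16 0 0.5;0 0 0 0;0 0 0 0",
)

```text
time_s: 8.4
tcp_pos: [0.6229, -0.1336, 0.1089]
ee_rot: [[-0.598, -0.801, 0.011], [-0.801, 0.598, -0.005], [-0.002, -0.012, -1.0]]
wrist_force: [15.6, -13.6, -10.5]
gripper_width: 0.152
gripper_force: 30.1
```

Emit:
step_arm(
  targets="0 0.12 0 0.5;0 0 0 0;0 0 0 0",
)

```text
time_s: 8.65
tcp_pos: [0.6229, -0.1335, 0.1089]
ee_rot: [[-0.605, -0.796, 0.013], [-0.796, 0.605, -0.006], [-0.003, -0.014, -1.0]]
wrist_force: [16.0, -16.5, -13.4]
gripper_width: 0.15
gripper_force: 30.1
```

```bash
python3 st.py
```

```text
radius 0.088777111997479 ang -126.66366820053118 to go(t=13.4) 359.33633179946884 F tool [  3.54 -22.54  13.67] pos [ 0.62288971 -0.13351295  0.10893981] y ang 142.76016287789832 jig 88.777111997479
```

The position stopped while the force rose, so the ring is fully shut. I'm easing off and releasing.

Emit:
step_arm(
  targets="0 -0.2 0 0;0 -0.2 0 0;0 -0.2 0 0;0 0 0 0",
)

```text
time_s: 8.98
tcp_pos: [0.6235, -0.1341, 0.1089]
ee_rot: [[-0.606, -0.796, 0.003], [-0.796, 0.606, -0.002], [-0.001, -0.004, -1.0]]
wrist_force: [6.9, -4.5, -3.6]
gripper_width: 0.15
gripper_force: 30.0
```

Emit:
step_arm(
  targets="0 0 0 0;0 0 0 0;0 0 0 0;0 0 0 0",
  claw=3.5,
)

```text
time_s: 9.32
tcp_pos: [0.6199, -0.1327, 0.1082]
ee_rot: [[-0.607, -0.795, -0.004], [-0.795, 0.607, 0.0], [0.002, 0.003, -1.0]]
wrist_force: [-0.7, -1.0, -0.4]
gripper_width: 0.352
gripper_force: 0.0
```

Emit:
step_arm(
  targets="0 0 -1 0;0 0 -2 0;0 0 -3.5 0;0 0 -4 0;0 0 -4 0;0 0 -2 0;0 0 0 0",
)

```text
time_s: 9.9
tcp_pos: [0.6231, -0.1331, 0.2815]
ee_rot: [[-0.607, -0.795, 0.012], [-0.795, 0.607, -0.002], [-0.006, -0.01, -1.0]]
wrist_force: [-0.5, 0.8, 0.9]
gripper_width: 0.404
gripper_force: 0.0
```

```bash
python3 - <<'E'
from h import *
import pickle
s=sense(); print(s["time_s"],s["tcp_pos"],s["wrist_force"],s["ee_rot"][:,1])
c=cams.capture("top"); pickle.dump(c,open("top2.pkl","wb"))
c2=cams.capture("scene"); pickle.dump(c2,open("scene2.pkl","wb"))
b=cv2.resize(c2["frame"][165:265,150:300],None,fx=5,fy=5,interpolation=cv2.INTER_CUBIC)
cv2.imwrite("pics/s2.png",b)
f=lambda p:(np.array(proj(c2,p))-[150,165]+.5)*5
for n,p in (("lpost",(.4701,-.0624,.146)),("cpost",(*J((-20,-60,0))[:2],.139)),("hinge",(.6759,-.0623,.103)),("pivot",(.5486,-.0746,.110))): print(n,f(p),p)
E
```

```text
9.9 [ 0.62306042 -0.13309642  0.28152206] [-0.50119185  0.76586105  0.85639645] [-0.79486885  0.6066933  -0.0103318 ]
lpost [448.74386109   6.39315517] (0.4701, -0.0624, 0.146)
cpost [245.57534906 173.67118014] (np.float64(0.6219277615859174), np.float64(-0.1375850702035976), 0.139)
hinge [356.5898915  311.48461264] (0.6759, -0.0623, 0.103)
pivot [397.53394651 137.58796707] (0.5486, -0.0746, 0.11)
```

View pics/s2.png

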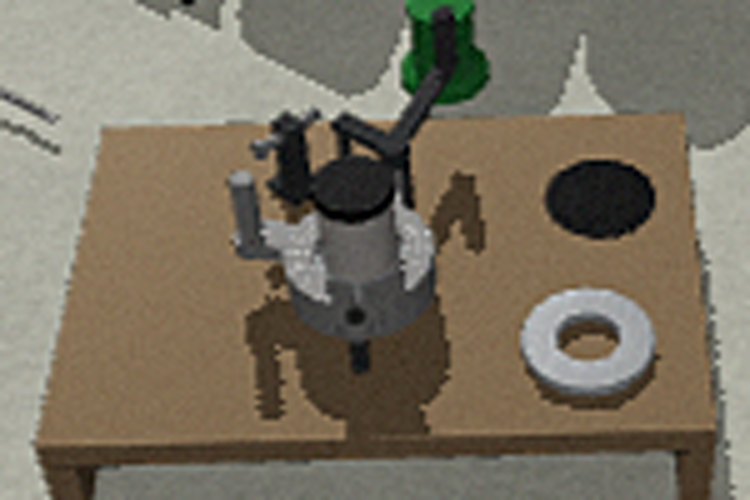

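The ring is closed around both flanges, the tube (355,190) is upright, and the latch post top is at (445,8), within 1 mm of the predicted projection. Next is the latch post.

Emit:
step_arm(
  targets="0.73 3.28 0 0;0.73 3.28 0 0;0.73 3.28 0 0;0.73 3.28 0 0;0.72 3.3 0 0;0 0 0 7;0 0 0 7;0 0 0 7;0 0 0 7;0 0 0 7;0 0 0 7;0 0 0 7",
  claw=5,
)

```text
time_s: 11.0
tcp_pos: [0.4672, -0.0618, 0.2718]
ee_rot: [[-0.998, -0.057, -0.005], [-0.057, 0.998, -0.001], [0.005, -0.0, -1.0]]
wrist_force: [-0.4, -0.7, 0.6]
gripper_width: 0.573
gripper_force: 0.0
```

Emit:
step_arm(
  targets="0 0 0 7;0 0 0 5.4;0 0 4 0;0 0 4 0;0 0 0 0;0 0 0 0;0 0 0 0",
)

```text
time_s: 11.58
tcp_pos: [0.4696, -0.0618, 0.1948]
ee_rot: [[-0.988, 0.152, 0.001], [0.152, 0.988, -0.001], [-0.001, -0.001, -1.0]]
wrist_force: [0.1, -0.1, 1.0]
gripper_width: 0.575
gripper_force: 0.0
```

```bash
python3 - <<'E'
from h import *
s=sense(); print(s["time_s"],s["tcp_pos"],s["ee_rot"][:,1])
c=cams.capture("scene"); cv2.imwrite("pics/s3.png",cv2.resize(c["frame"][100:260,150:350],None,fx=3.75,fy=3.75,interpolation=cv2.INTER_CUBIC))
E
```

```text
11.5833 [ 0.46961084 -0.0618126   0.19482065] [ 1.52446579e-01  9.88311290e-01 -9.14133960e-04]
```

View pics/s3.png

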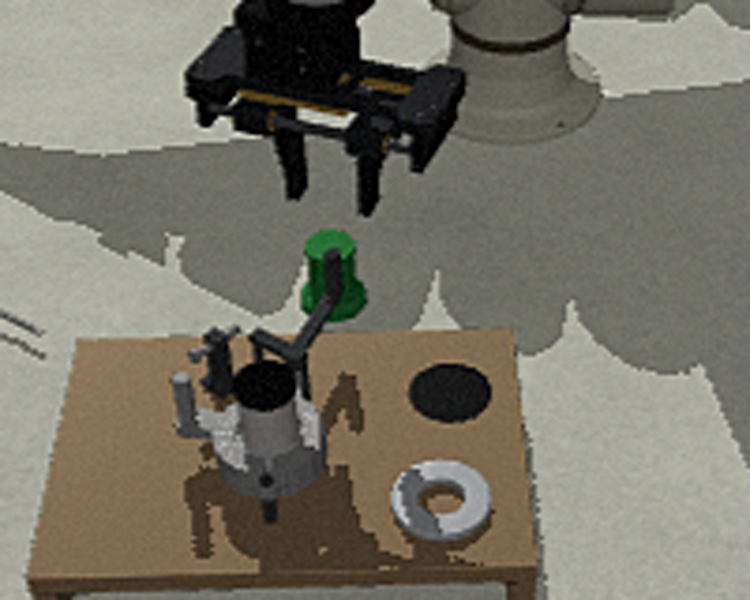

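The fingers straddle the latch post top (332,252), with their midpoint at (331,203) directly above. The green look-alike stands lower, on the table behind it. Descending and gripping.

Emit:
step_arm(
  targets="0 0 2.5 0;0 0 2 0;0 0 1.5 0;0 0 1 0;0 0 0.7 0;0 0 0 0",
)

```text
time_s: 12.13
tcp_pos: [0.4692, -0.0615, 0.1169]
ee_rot: [[-0.988, 0.153, 0.0], [0.153, 0.988, 0.0], [-0.0, 0.0, -1.0]]
wrist_force: [-0.9, 0.1, 0.6]
gripper_width: 0.571
gripper_force: 0.0
```

Emit:
step_arm(
  targets="0 0 0 0;0 0 0 0;0 0 0 0;0 0 0 0;0 0 0 0;0 0 0 0;0 0 0 0;0 0 0 0;0 0 0 0",
  claw=0.5,
)

```text
time_s: 12.88
tcp_pos: [0.4688, -0.0618, 0.1168]
ee_rot: [[-0.988, 0.153, -0.0], [0.153, 0.988, -0.0], [-0.0, -0.0, -1.0]]
wrist_force: [-1.0, -1.4, 2.7]
gripper_width: 0.152
gripper_force: 30.0
```

Emit:
step_arm(
  targets="-0.02 -0.54 0 -4;-0.02 -0.54 0 -4;-0.02 -0.54 0 -4;-0.02 -0.54 0 -4;-0.02 -0.54 0 -4;-0.02 -0.54 0 -4;-0.02 -0.54 0 -4;0 0 0 0",
)

```text
time_s: 13.55
tcp_pos: [0.4711, -0.1002, 0.1168]
ee_rot: [[-0.944, -0.33, -0.003], [-0.33, 0.944, -0.001], [0.003, -0.0, -1.0]]
wrist_force: [-2.7, -4.4, 4.6]
gripper_width: 0.149
gripper_force: 30.0
```

```bash
cat > sl.py <<'E'
from h import *
s=sense(); h=np.array([.5486,-.0750]); p=s["tcp_pos"][:2]-h; R=s["ee_rot"]
ang=np.degrees(np.arctan2(p[1],p[0]))%360; print("t",s["time_s"],"radius",np.hypot(*p),"latch rad",np.radians(238.4-ang),"F tool",np.round(R.T@s["wrist_force"],2),"pos",s["tcp_pos"],"y ang",np.degrees(np.arctan2(R[1,1],R[0,1])),"ang",ang-180)
E
python3 sl.py
```

```text
t 13.55 radius 0.08150639405992335 latch rad 0.7050217301266847 F tool [ 4.04 -3.22 -4.55] pos [ 0.47108511 -0.10019394  0.11680835] y ang 109.24843821564932 ang 18.00523039872965
```

Emit:
step_arm(
  targets="0.08 -0.4 0 -3;0 -0.4 0 -3;0 -0.4 0 -3;0 0 0 0",
)

```text
time_s: 13.88
tcp_pos: [0.4754, -0.1114, 0.1168]
ee_rot: [[-0.882, -0.472, -0.002], [-0.472, 0.882, -0.001], [0.002, -0.0, -1.0]]
wrist_force: [-2.1, -6.1, 4.2]
gripper_width: 0.148
gripper_force: 30.0
```

```bash
python3 sl.py
```

```text
t 13.8833 radius 0.08181310378912568 latch rad 0.557637810330907 F tool [ 4.73 -4.41 -4.14] pos [ 0.47535063 -0.11144055  0.11679743] y ang 118.17045858551474 ang 26.44970697112234
```

Emit:
step_arm(
  targets="0.1 0 0 0;0 0 0 0;0 0 0 0;0 0 0 0",
)

```text
time_s: 14.22
tcp_pos: [0.4753, -0.1113, 0.1168]
ee_rot: [[-0.882, -0.471, 0.0], [-0.471, 0.882, -0.001], [0.0, -0.001, -1.0]]
wrist_force: [-1.1, -5.7, 1.9]
gripper_width: 0.15
gripper_force: 30.0
```

```bash
python3 sl.py; python3 - <<'E'
from h import *
s=sense(); print(s["moment"],s["wrist_force"])
c=cams.capture("scene"); cv2.imwrite("pics/s4.png",cv2.resize(c["frame"][130:230,190:310],None,fx=5,fy=5,interpolation=cv2.INTER_CUBIC))
E
```

```text
t 14.2167 radius 0.08179247679123405 latch rad 0.5597641891193359 F tool [ 3.64 -4.54 -1.93] pos [ 0.47529179 -0.11127556  0.11680227] y ang 118.12932662690106 ang 26.327874440899222
[-1.67493407  0.10238667 -0.23162732] [-1.07254948 -5.71448665  1.93008343]
```

View pics/s4.png

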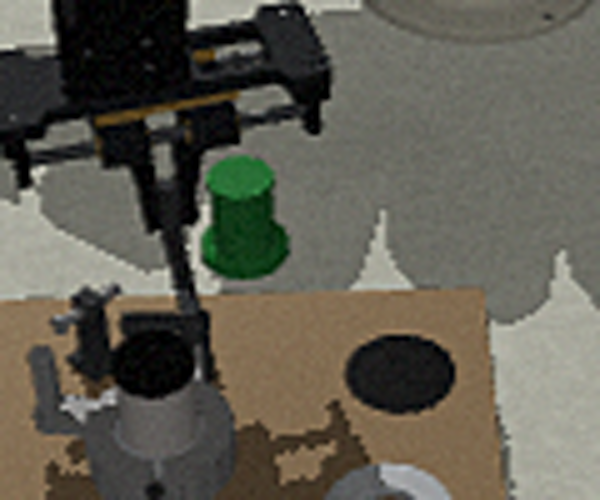

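The lever follows the gripper normally; the tool is just over-rotated, so the post takes grip torque. I'll track net torque about the pivot instead.

```bash
cat > sl.py <<'E'
from h import *
s=sense(); h=np.array([.5505,-.0764]); p=s["tcp_pos"][:2]-h; R=s["ee_rot"]; F=s["wrist_force"]
ang=np.degrees(np.arctan2(p[1],p[0]))%360; tau=-(s["moment"][2]+p[0]*F[1]-p[1]*F[0])
print("t",s["time_s"],"rad",np.round(np.hypot(*p),4),"latch",np.round(np.radians(238.4-ang),3),"Ft",np.round(R.T@F,1),"Mz",np.round(s["moment"][2],3),"tau",np.round(tau,3),"stopN>=",np.round((tau-.15)/.055,1),s["tcp_pos"],"yang err",np.round(np.degrees(np.arctan2(R[1,1],R[0,1]))-(ang-90),1))
E
python3 sl.py
```

```text
t 14.2667 rad 0.0829 latch 0.585 Ft [ 4.9 -4.9 -2.9] Mz -0.257 tau -0.169 stopN>= -5.8 [ 0.47529099 -0.11128316  0.11679903] yang err 3.2
```

Emit:
step_arm(
  targets="0 -0.4 0 0;0 -0.27 0 -1;0 0 0 0;0 0 0 0",
)

```text
time_s: 14.6
tcp_pos: [0.4779, -0.1166, 0.1168]
ee_rot: [[-0.873, -0.488, -0.001], [-0.488, 0.873, 0.0], [0.001, 0.001, -1.0]]
wrist_force: [-2.0, -1.5, 5.8]
gripper_width: 0.152
gripper_force: 30.0
```

```bash
python3 sl.py
```

```text
t 14.6 rad 0.083 latch 0.514 Ft [ 2.5 -0.3 -5.8] Mz 0.122 tau -0.151 stopN>= -5.5 [ 0.47792167 -0.11656844  0.116767  ] yang err 0.3
```

Emit:
step_arm(
  targets="0 -0.1 0 -0.7;0 -0.1 0 -0.7;0 -0.1 0 -0.7;0 -0.1 0 -0.7",
)

```text
time_s: 14.93
tcp_pos: [0.4797, -0.1197, 0.1168]
ee_rot: [[-0.848, -0.53, -0.001], [-0.53, 0.848, 0.001], [0.001, 0.001, -1.0]]
wrist_force: [-4.4, 0.7, 6.0]
gripper_width: 0.151
gripper_force: 30.0
```

```bash
python3 sl.py
```

```text
t 14.9333 rad 0.083 latch 0.471 Ft [ 3.3  2.9 -6. ] Mz 0.031 tau 0.206 stopN>= 1.0 [ 0.47971212 -0.11965841  0.11677425] yang err 0.6
```

Emit:
step_arm(
  targets="0 -0.1 0 -0.7;0 -0.1 0 -0.7;0 -0.1 0 -0.7;0 -0.1 0 -0.7;0 -0.1 0 -0.7;0 -0.1 0 -0.7",
)

```text
time_s: 15.43
tcp_pos: [0.4831, -0.1247, 0.1168]
ee_rot: [[-0.807, -0.591, -0.001], [-0.591, 0.807, 0.001], [0.001, 0.001, -1.0]]
wrist_force: [-4.1, 1.0, 6.6]
gripper_width: 0.153
gripper_force: 30.0
```

```bash
python3 sl.py
```

```text
t 15.4333 rad 0.0829 latch 0.398 Ft [ 2.7  3.3 -6.6] Mz 0.009 tau 0.258 stopN>= 2.0 [ 0.48305453 -0.12467149  0.11678648] yang err 0.6
```

Emit:
step_arm(
  targets="0 -0.1 0 -0.7;0 -0.1 0 -0.7;0 -0.1 0 -0.7;0 -0.1 0 -0.7;0 -0.1 0 -0.7;0 -0.1 0 -0.7;0 -0.1 0 -0.7;0 -0.1 0 -0.7;0 -0.1 0 -0.7;0 -0.1 0 -0.7;0 -0.1 0 -0.7;0 -0.1 0 -0.7",
)

```text
time_s: 16.43
tcp_pos: [0.49, -0.1334, 0.1167]
ee_rot: [[-0.712, -0.702, -0.003], [-0.702, 0.712, 0.001], [0.001, 0.003, -1.0]]
wrist_force: [-5.1, 3.0, 8.7]
gripper_width: 0.151
gripper_force: 30.0
```

```bash
python3 sl.py
```

```text
t 16.4333 rad 0.0831 latch 0.264 Ft [ 1.5  5.7 -8.7] Mz -0.03 tau 0.502 stopN>= 6.4 [ 0.48997404 -0.13335066  0.11669808] yang err 1.4
```

Emit:
step_arm(
  targets="0 -0.1 0 -0.7;0 -0.1 0 -0.7;0 -0.1 0 -0.7;0 -0.1 0 -0.7;0 -0.1 0 -0.7;0 -0.1 0 -0.7",
)

```text
time_s: 16.93
tcp_pos: [0.4941, -0.1375, 0.1167]
ee_rot: [[-0.659, -0.753, -0.003], [-0.753, 0.659, 0.001], [0.001, 0.004, -1.0]]
wrist_force: [-5.5, 3.1, 7.9]
gripper_width: 0.147
gripper_force: 30.0
```

```bash
python3 sl.py
```

```text
t 16.9333 rad 0.0831 latch 0.194 Ft [ 1.3  6.2 -7.8] Mz 0.011 tau 0.499 stopN>= 6.3 [ 0.4941249  -0.1374774   0.11670663] yang err 1.5
```

Emit:
step_arm(
  targets="0 -0.1 0 -0.6;0 -0.1 0 -0.6;0 -0.1 0 -0.6;0 -0.1 0 -0.6",
)

```text
time_s: 17.27
tcp_pos: [0.4975, -0.1403, 0.1167]
ee_rot: [[-0.626, -0.78, -0.003], [-0.78, 0.626, 0.001], [0.001, 0.003, -1.0]]
wrist_force: [-4.5, 1.1, 7.6]
gripper_width: 0.151
gripper_force: 30.0
```

```bash
python3 sl.py
```

```text
t 17.2667 rad 0.083 latch 0.141 Ft [ 2.   4.2 -7.6] Mz 0.038 tau 0.306 stopN>= 2.8 [ 0.49745418 -0.14029849  0.116741  ] yang err 0.9
```

Emit:
step_arm(
  targets="0 -0.1 0 -0.6;0 -0.1 0 -0.6;0 -0.1 0 -0.6",
)

```text
time_s: 17.52
tcp_pos: [0.5, -0.1423, 0.1168]
ee_rot: [[-0.601, -0.799, -0.003], [-0.799, 0.601, 0.001], [0.001, 0.003, -1.0]]
wrist_force: [-4.8, 1.1, 7.4]
gripper_width: 0.151
gripper_force: 30.0
```

```bash
python3 sl.py
```

```text
t 17.5167 rad 0.083 latch 0.102 Ft [ 2.   4.5 -7.4] Mz 0.115 tau 0.258 stopN>= 2.0 [ 0.4999931  -0.14229306  0.11677608] yang err 0.5
```

Emit:
step_arm(
  targets="0 -0.1 0 -0.8;0 -0.1 0 -0.8",
)

```text
time_s: 17.68
tcp_pos: [0.5018, -0.1436, 0.1168]
ee_rot: [[-0.579, -0.816, -0.002], [-0.816, 0.579, 0.001], [0.001, 0.002, -1.0]]
wrist_force: [-4.9, -0.2, 6.7]
gripper_width: 0.15
gripper_force: 30.0
```

Emit:
step_arm(
  targets="0 -0.1 0 -0.8;0 -0.05 0 -0.4",
)

```text
time_s: 17.85
tcp_pos: [0.5032, -0.1446, 0.1168]
ee_rot: [[-0.561, -0.827, -0.002], [-0.827, 0.561, 0.0], [0.001, 0.002, -1.0]]
wrist_force: [-4.6, -0.4, 6.1]
gripper_width: 0.15
gripper_force: 30.0
```

```bash
python3 sl.py
```

```text
t 17.85 rad 0.083 latch 0.055 Ft [ 2.9  3.6 -6.1] Mz 0.029 tau 0.268 stopN>= 2.2 [ 0.50320049 -0.14455313  0.11676642] yang err 0.6
```

Emit:
step_arm(
  targets="0 -0.1 0 -0.7;0 -0.1 0 -0.7",
)

```text
time_s: 18.02
tcp_pos: [0.5048, -0.1457, 0.1168]
ee_rot: [[-0.541, -0.841, -0.002], [-0.841, 0.541, 0.0], [0.001, 0.002, -1.0]]
wrist_force: [-3.7, -0.2, 6.7]
gripper_width: 0.15
gripper_force: 30.0
```

Emit:
step_arm(
  targets="0 -0.1 0 -0.7;0 -0.05 0 -0.4",
)

```text
time_s: 18.18
tcp_pos: [0.5062, -0.1465, 0.1168]
ee_rot: [[-0.525, -0.851, -0.002], [-0.851, 0.525, 0.0], [0.001, 0.002, -1.0]]
wrist_force: [-4.4, -0.3, 6.5]
gripper_width: 0.147
gripper_force: 30.0
```

```bash
python3 sl.py
```

```text
t 18.1833 rad 0.083 latch 0.012 Ft [ 2.6  3.7 -6.5] Mz 0.081 tau 0.218 stopN>= 1.2 [ 0.50616353 -0.14652323  0.11677725] yang err 0.6
```

Emit:
step_arm(
  targets="0 -0.1 0 -0.7;0 -0.1 0 -0.7",
)

```text
time_s: 18.35
tcp_pos: [0.5078, -0.1475, 0.1168]
ee_rot: [[-0.504, -0.864, -0.002], [-0.864, 0.504, 0.0], [0.001, 0.002, -1.0]]
wrist_force: [-3.8, -0.0, 6.8]
gripper_width: 0.15
gripper_force: 30.0
```

Emit:
step_arm(
  targets="0 -0.1 0 -0.7;0 -0.1 0 -0.8",
)

```text
time_s: 18.52
tcp_pos: [0.5096, -0.1486, 0.1168]
ee_rot: [[-0.481, -0.877, -0.002], [-0.877, 0.481, 0.0], [0.001, 0.002, -1.0]]
wrist_force: [-3.5, -0.3, 6.5]
gripper_width: 0.152
gripper_force: 30.0
```

```bash
python3 sl.py
```

```text
t 18.5167 rad 0.083 latch -0.036 Ft [ 2.   2.9 -6.5] Mz 0.022 tau 0.217 stopN>= 1.2 [ 0.50958297 -0.14860914  0.11679133] yang err 0.8
```

Emit:
step_arm(
  targets="0 -0.1 0 -0.7;0 -0.1 0 -0.7",
)

```text
time_s: 18.68
tcp_pos: [0.5113, -0.1495, 0.1168]
ee_rot: [[-0.46, -0.888, -0.002], [-0.888, 0.46, 0.0], [0.0, 0.002, -1.0]]
wrist_force: [-3.6, -0.2, 5.3]
gripper_width: 0.151
gripper_force: 30.0
```

Emit:
step_arm(
  targets="0 -0.1 0 -0.7;0 -0.1 0 -0.7",
)

```text
time_s: 18.85
tcp_pos: [0.5125, -0.1502, 0.1167]
ee_rot: [[-0.438, -0.899, -0.003], [-0.899, 0.438, 0.001], [0.001, 0.003, -1.0]]
wrist_force: [-6.9, 1.9, 8.8]
gripper_width: 0.149
gripper_force: 30.0
```

```bash
python3 sl.py
```

```text
t 18.85 rad 0.0831 latch -0.076 Ft [ 1.4  7.  -8.7] Mz -0.039 tau 0.618 stopN>= 8.5 [ 0.51247559 -0.15024066  0.11672176] yang err 1.3
```

Emit:
step_arm(
  targets="0 -0.1 0 -0.3;0 0 0 0",
)

```text
time_s: 19.02
tcp_pos: [0.5126, -0.1503, 0.1167]
ee_rot: [[-0.434, -0.901, -0.005], [-0.901, 0.434, 0.002], [0.001, 0.005, -1.0]]
wrist_force: [-6.9, 3.6, 10.0]
gripper_width: 0.149
gripper_force: 30.0
```

```bash
python3 sl.py
```

```text
t 19.0167 rad 0.0831 latch -0.078 Ft [-0.2  7.8 -9.9] Mz -0.04 tau 0.682 stopN>= 9.7 [ 0.51258232 -0.15032504  0.11672156] yang err 1.4
```

Emit:
step_arm(
  targets="0 -0.1 0 0;0 -0.05 0 0;0 0 0 0",
)

```text
time_s: 19.27
tcp_pos: [0.5126, -0.1504, 0.1167]
ee_rot: [[-0.434, -0.901, -0.008], [-0.901, 0.434, 0.002], [0.001, 0.008, -1.0]]
wrist_force: [-10.0, 5.1, 11.6]
gripper_width: 0.151
gripper_force: 30.0
```

```bash
python3 sl.py
```

```text
t 19.2667 rad 0.0831 latch -0.079 Ft [ -0.2  11.3 -11.5] Mz 0.012 tau 0.921 stopN>= 14.0 [ 0.51264775 -0.15039284  0.11667675] yang err 1.4
```

Firm stop contact at about 13 N. Easing off while still lightly pressing, then releasing.

Emit:
step_arm(
  targets="0 0.1 0 0;0 0.1 0 0;0 0 0 0",
)

```text
time_s: 19.52
tcp_pos: [0.5126, -0.1503, 0.1167]
ee_rot: [[-0.434, -0.901, -0.003], [-0.901, 0.434, 0.001], [0.001, 0.004, -1.0]]
wrist_force: [-4.6, 1.9, 7.5]
gripper_width: 0.154
gripper_force: 30.0
```

```bash
python3 sl.py
```

```text
t 19.5167 rad 0.083 latch -0.077 Ft [ 0.2  5.  -7.5] Mz -0.044 tau 0.456 stopN>= 5.6 [ 0.5125912  -0.1502723   0.11672985] yang err 1.4
```

Emit:
step_arm(
  targets="0 0 0 0;0 0 0 0;0 0 0 0;0 0 0 0;0 0 0 0",
  claw=3.5,
)

```text
time_s: 19.93
tcp_pos: [0.5145, -0.1508, 0.1162]
ee_rot: [[-0.434, -0.901, 0.0], [-0.901, 0.434, 0.0], [-0.0, 0.0, -1.0]]
wrist_force: [-0.4, 0.5, -0.1]
gripper_width: 0.379
gripper_force: 0.0
```

Emit:
step_arm(
  targets="0 0 -1 0;0 0 -2 0;0 0 -3.5 0;0 0 -4 0;0 0 -4 0;1 0 -3 0;0 0 0 0;0 0 0 0;0 0 0 0",
)

```text
time_s: 20.68
tcp_pos: [0.5094, -0.1598, 0.2913]
ee_rot: [[-0.434, -0.901, -0.0], [-0.901, 0.434, 0.001], [-0.001, 0.001, -1.0]]
wrist_force: [0.9, -0.5, 0.6]
gripper_width: 0.404
gripper_force: 0.0
```

```bash
python3 - <<'E'
from h import *
s=sense(); print(s["time_s"],s["tcp_pos"],s["wrist_force"])
c=cams.capture("scene"); cv2.imwrite("pics/s5.png",cv2.resize(c["frame"][165:265,150:300],None,fx=5,fy=5,interpolation=cv2.INTER_CUBIC))
f=lambda p:(np.array(proj(c,p))-[150,165]+.5)*5
print("post then",f((.5126+.004*.434,-.1503+.004*.901,.146)))
E
```

```text
20.6833 [ 0.50939062 -0.15979508  0.29131597] [ 0.91248844 -0.49606362  0.56110283]
post then [289.02353471  36.22778093]
```

View pics/s5.png

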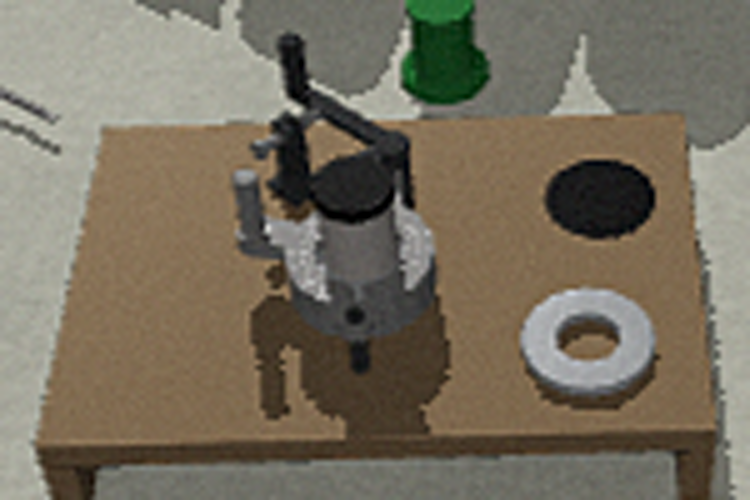

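The latch post is at (290,38), where it was when pressed home (predicted 289,36), with the lever against the stop screw at (310,115). The ring is shut, the tube is upright, and the gripper is clear. Handing in.

```bash
python3 -c "
from station import r
print(r.finish_job())"
```

```text
the job is handed in; nothing more can be done
None
```

The clamp ring is shut around both flanges and the latch is hooked and pressed home on its stop screw at about 13 N by my force estimate; the tube is upright, the gripper has let go, and I handed the job in at about 21 s (no verdict was returned).

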